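Undo the swing bolt on a strainer pot

ROBOT

A 6-joint arm with a two-finger parallel gripper is mounted at the origin on the work surface. World frame = base frame: x ahead of the robot, y to its left, z up, the work surface at z = 0. Lengths are in mm, angles in degrees, forces in N, time in s.
With the tool pointing down it reaches from about 350 to 725 mm from the base axis. Payload 4.3 kg.
Tool frame: the origin (TCP) lies on the centre line of the jaws, within the pads' length; the fingertips stand 8 mm ahead of it and the grasp point (between the pads) lies 11 mm behind it; y points along the fingers, z is the direction in which the jaws open and shut, and the axes are right-handed (so a half turn about y gives the same grasp; the last joint's range is limited). The gripper opens to 85 mm and grips with 20 to 120 N. Pads are 22 mm wide; open, the fingers measure 114 mm over their backs; the gripper's body (76 mm by 85 mm) begins 54 mm behind the grasp point. The pads swing forward as they close: fully open they stand 13 mm farther back than shut.
Start: joints at [68.738, 21.618, 4.641, 73.018, 0, 83.68], TCP at [148.271, 555.591, 239.329] pointing down, gripper open.
Joint ranges: [-156.06, 156.06], [-48.1, 94.91], [-58.44, 69.94], [-101.28, 121.22], [-78.64, 73.56], [-180, 180]. Speed limits (degrees/s): [147.25, 147.25, 180, 180, 180, 180].

INTERFACE

Orientations are given as [roll, pitch, yaw] about the fixed x, y, z axes, in that order (R = Rz(yaw) Ry(pitch) Rx(roll)).
In Python, from rig import manip gives the robot as it stands.
- The arm moves only by the tool send_rows, never from a script. Its argument "series" is a list of rows, each a list of 3 entries, a list of its own where there are three numbers: the shift along the tool's x, y, z in m, then the turn about the tool's y in rad, then the closure, from -1 (fully open) to 1 (shut). In form: [[[x, y, z], twist, claw], ...]. A call has 1 to 12 rows; each row shifts and turns the commanded pose from where the row before left it, along the tool's axes as they then stand; what a row does not reach is not made up. A row lasts 1/10 s, in which the tool goes at most 50 mm and 8.59 degrees, less where a joint would pass 70% of its speed; a pose out of reach is approached as far as the arm can. A call with a gripper value outside its range is refused whole. The fingers move at their own pace and stop on an object; the grip force is fixed at half the most. Time passes only in rows, so rows that do not move let the fingers close. It gives the time, the measured TCP pose, the force and the opening at its end, in the units of the state.
- manip.state(): the state, without advancing time (a new reading comes with each control period).
- manip.snapshot(name): name is "scene" or "top"; returns (picture, depth): 480x640x3 uint8, red, green, blue; 480x640 float32, mm along the optical axis (not along the pixel's ray), 0 where there is no reading.
- manip.camera_params(name): a dict with "vfov" (degrees; the focal length in pixels is half the picture's height over the tangent of half this angle, whatever the lens; pixels are square), "cx", "cy" (the principal point, pixels), "D" ([k1, k2, p1, p2, k3] as OpenCV has them; the pictures are not rectified), "world_from_camera" (4x4, takes a point from camera to world coordinates). Camera axes: x right, y up, looking along -z (the intrinsics and any distortion apply to the point x, -y, -z); pixel columns grow to the right and rows downward; lengths in mm; the calibration is good to about 2 mm. A picture is of the moment at which its call begins. camera_params takes no time and is no camera call.
- manip.close_job(): hands the job in, once; it reports no verdict.
Trained networks look in the newest picture that a camera, given by its name, has taken for a name from the list of things; names that differ only in an ending like _2 or _b are one class to them, and where a whole thing is asked for, a point or a joint stands for the part that bears it (a point fixed in the world has none). Each returns a list of dicts, best first, with "confidence" (0 to 1); they miss things now and then, are a little off and sometimes report something else, mostly with a low value. They report only what shows in the picture. A call takes as long as a camera call.
- manip.boxes_of(camera, query): "rect" ([left, top, right, bottom] in pixels, round what is visible of it).
- manip.trace(camera, query): "pixels" (480x640 bool, what is visible of it) and "rect" ([left, top, right, bottom] in pixels, round what is visible of it).
- manip.mark_of(camera, query): "position" ([row, column] in pixels: a listed point, or the origin of a listed thing).
The state is a dict: "time": time; "joints": joint angles; "qvel": joint speeds; "tau": joint torques, N m; "tool_pos": TCP position; "eef_rot": TCP orientation; "wrist_force": force on the tool from outside, world axes, zero at the start; "moment": the same for the moment, N m; "grip_width": finger opening in mm.
Only numpy, scipy, OpenCV 4.12 (cv2) and the standard library are available. Lean on these libraries where they do the work, as an engineer would, in place of code of your own. Each camera call takes 0.05 s, during which the arm holds its last target.

TASK

Free the lid of the strainer pot on the bench: unscrew its wing nut (counter-clockwise from above) until it stands clear of the raised lip on the slotted lug, then swing the eyebolt out of the slot so that it lies folded down and outwards, away from the pot. Leave the bolt at rest like that, and do not disturb the carton, the can or the reel.

Things in the scene. Friction and masses are not known exactly. Their poses are not given: they have to be found in the camera images.
- pot: Grey cast strainer pot fixed to the bench: round body 120 mm across, foot 170 x 150 mm, dark lid 140 mm across with its rim 114 mm above the bench (low dome in the middle to 122 mm), a pipe stub each side out to 103 mm along its own +y and -y. Origin: centre of its underside, z up. Its own -x points to the swing bolt, 94 mm from its centre.
- slot (a point): Dark forked lug on the lid, with an open-ended slot 17 mm wide where the eyebolt stands. Point: on the bolt's centre line at the lug's top face, 114 mm above the bench. Axes as the pot's. The lug is 49 mm wide (y) and ends 18 mm further out (-x); its last 3 mm carries a lip 5 mm high that stops the nut sliding out until it is raised above it.
- pivot (a point): The point about which the eyebolt swings: on its centre line, 44 mm above the bench, fixed to the pot. Axes as the pot's. The swing is about the pot's own y axis; the bolt's top goes from upright towards the pot's own -x and down.
- wings (a point): Wing nut, plain steel, closed on top. Point: centre of the top edge of its web, on the bolt's axis, about 157 mm above the bench when tight. Moves and turns with the nut: x along the wings, y across, z along the bolt. The web is 12 mm thick (y), 30 mm long (x), and stands 30 mm high over the collar. Wings, 11 mm thick, flare to 75 mm overall and end 6 mm above this point.
- collar (a point): Centre of the top face of the nut's round collar, 30 mm below point wings and with the same axes. The collar is 30 mm across and 10 mm high; a 2 mm washer of the same width lies under it and rises with it.
- nut (a joint): Turn of the wing nut on the bolt, rad: 0 fully tight with the wings in the plane of the swing, growing counter-clockwise seen from above (loosening), stopped at 3.6 (it cannot come off). Starts between 0 and 0.4. It has a quick thread: nut and washer rise 2.5 mm per rad, so it clears the lip at about 2.1. Turning it takes about 0.06 N m; it stays where it is left.
- bolt (a joint): Swing of the eyebolt, rad: 0 upright in the slot, 1.55 folded down and out, nearly level, at its stop. Light friction: beyond about 0.35 rad it falls slowly to the stop of its own weight if nothing holds it; nearer to upright it stays. Bolt, washer and nut weigh 0.2 kg together.
- carton: Bystander: closed cardboard carton 110 x 80 x 70 mm, loose. Origin: centre of its underside.
- can: Bystander: plain aluminium can, 64 mm across, 110 mm high, loose. Origin: centre of its underside.
- reel: Bystander: small reel lying flat with two wooden flanges 90 mm across, 61 mm high, loose. Origin: centre of its underside.

How it is judged (in metres and radians):
On the way, in this order (a step that is already met when the one before it is completed fails the run):
1. the wing nut is unscrewed until it stands about clear of the lip (nut past 1.7 rad) (value of joint nut above 1.7 rad), for 0.1 s.
2. the eyebolt is swung out of the slot and folded down (past 1.2 rad) (value of joint bolt above 1.2 rad), for 0.2 s.
At the end, for the whole second after the job is handed in: The eyebolt is out of the slot and folded down more than 1.2 rad from upright, at rest (below 0.1 rad/s), and carton, can and reel are within 30 mm of where they began (value of joint bolt above 1.2 rad and velocity of joint bolt between -0.1 and 0.1 rad/s and distance of each of carton, can, reel from where it was at the start of the episode below 0.03 m); the robot touches nothing.
It fails at once if the carton, the can or the reel is pushed more than 30 mm or knocked over (distance of any of carton, can, reel from where it was at the start of the episode above 0.03 m or angle between any of carton, can, reel's own z axis and vertical above 0.4 rad).
It also fails if it takes over 54 s, if anything falls off the work surface, if the arm or the gripper's body presses on something with over 40 N, if the wrist force passes 120 N, or if a joint passes its speed limit or range.

## Working session

There is one attempt and no reset: what is moved stays moved. The work goes in short steps, Python scripts to look and compute and a tool call to move; the robot and the scene stay as the last step left them, time stands still between calls to the robot, and variables do not carry over. Pictures are saved under pics/ and viewed, and the job is handed in when it is done.

Besides the shell and the picture viewer there is one more tool, called as name(argument=value, ...), one argument or row to a line, values as JSON. send_rows: Moves the arm, as the interface text tells. Its arguments: {"type":"object","properties":{"series":{"type":"array","items":{"type":"array"}}},"required":["series"]}

```bash
mkdir -p pics; ls; python3 - <<'E'
from rig import manip
import cv2
print(manip.state())
for c in ("scene","top"):
    im,d=manip.snapshot(c); cv2.imwrite(f"pics/{c}0.png",im[:,:,::-1])
    p=manip.camera_params(c); print(c,p)
    for q in ("slot","pivot","wings","collar","pot","carton","can","reel"):
        print(q,[(m["position"],round(m["confidence"],2)) for m in manip.mark_of(c,q)][:3])
E
```

```text
pics
{'time': 0.0, 'joints': array([ 6.87364242e+01,  2.16622943e+01,  4.56123415e+00,  7.30165367e+01,
       -9.79931626e-04,  8.36821403e+01]), 'qvel': array([ 0.00110284,  0.010935  ,  0.0857415 ,  0.10873816, -0.00237325,
        0.08106424]), 'tau': array([ 3.39678127e-04, -4.63598764e+01,  2.69878685e+01,  2.07538455e-02,
       -8.11802721e-06,  9.48872554e-06]), 'tool_pos': array([148.04209467, 554.95266876, 238.34539631]), 'eef_rot': array([-9.01169904e+01,  1.19668517e-02, -1.49457274e+01]), 'wrist_force': array([ 1.08265789, -0.13146004,  0.25531399]), 'moment': array([-0.04232471,  0.04915959,  0.01557197]), 'grip_width': 85.42752955379575}
scene {'vfov': 53.816121997714205, 'cx': 317.8414654225422, 'cy': 240.1090988269023, 'D': array([-0.00409221,  0.        ,  0.        ,  0.        ,  0.        ]), 'world_from_camera': array([[-4.71323752e-01, -6.53576891e-01,  5.92191833e-01,
         1.33739395e+03],
       [ 8.81951006e-01, -3.46193061e-01,  3.19863703e-01,
         4.22947043e+02],
       [-4.04282127e-03,  6.73043544e-01,  7.39591809e-01,
         1.02615463e+03]
[... 497 characters left out ...]
    ,  0.        ,  0.        ,  0.        ]), 'world_from_camera': array([[-6.30741934e-03,  9.75461470e-01, -2.20079841e-01,
         3.49040597e+02],
       [-9.99971096e-01, -5.21831784e-03,  5.52967065e-03,
         2.38090471e+01],
       [ 4.24553410e-03,  2.20108358e-01,  9.75466189e-01,
         1.21052576e+03],
       [ 0.00000000e+00,  0.00000000e+00,  0.00000000e+00,
         1.00000000e+00]])}
slot [([212.6, 308.9], 0.63)]
pivot [([216.6, 316.3], 0.86)]
wings [([206.3, 310.5], 0.7)]
collar [([211.4, 312.6], 0.69)]
pot [([214.5, 278.4], 0.84), ([187.5, 442.7], 0.26)]
carton [([292.4, 467.2], 0.89), ([217.0, 313.2], 0.46)]
can [([189.7, 444.1], 0.66)]
reel [([224.5, 182.5], 0.74)]
```

View pics/scene0.png

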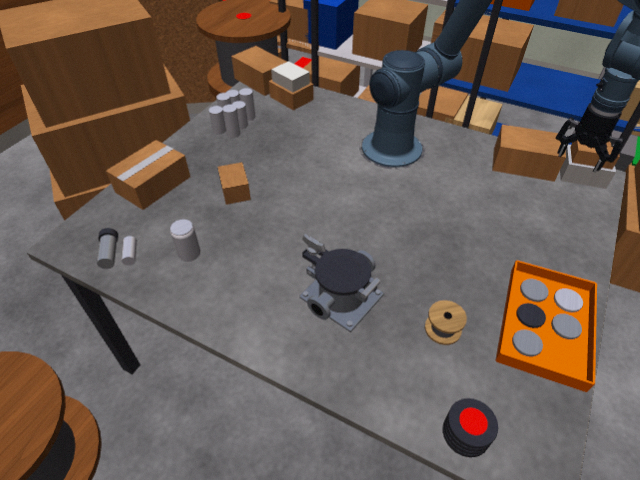

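View pics/top0.png

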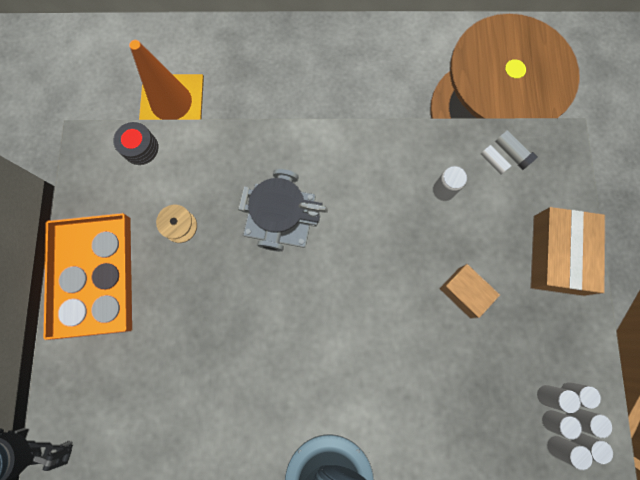

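```bash
cat > h.py <<'E'
import numpy as np, cv2
from rig import manip
def ray(c,px):
    p=manip.camera_params(c); f=240/np.tan(np.radians(p["vfov"]/2))
    K=np.array([[f,0,p["cx"]],[0,f,p["cy"]],[0,0,1]])
    u=cv2.undistortPoints(np.array([[[px[1],px[0]]]],float),K,np.array(p["D"],float))[0,0]
    T=np.array(p["world_from_camera"]); return T[:3,3],T[:3,:3]@np.array([u[0],-u[1],-1.])
def atz(c,px,z):
    o,d=ray(c,px); return o+d*(z-o[2])/d[2]
def cloud(c,depth):
    p=manip.camera_params(c); f=240/np.tan(np.radians(p["vfov"]/2))
    K=np.array([[f,0,p["cx"]],[0,f,p["cy"]],[0,0,1]])
    v,u=np.mgrid[0:480,0:640]
    n=cv2.undistortPoints(np.stack([u,v],-1).reshape(-1,1,2).astype(float),K,np.array(p["D"],float)).reshape(480,640,2)
    P=np.stack([n[...,0]*depth,-n[...,1]*depth,-depth],-1)
    T=np.array(p["world_from_camera"]); return P@T[:3,:3].T+T[:3,3]
E
python3 - <<'E'
from h import *
M={"scene":dict(slot=(248,314.2),pivot=(270,313.5),wings=(239.2,314.3),collar=(248,311.2),pot=(295.4,341.4),carton=(189.9,237.6),can=(252.7,186.2),reel=(329,443.6)),
"top":dict(slot=(212.6,308.9),pivot=(216.6,316.3),wings=(206.3,310.5),collar=(211.4,312.6),pot=(214.5,278.4),carton=(292.4,467.2),can=(189.7,444.1),reel=(224.5,182.5))}
Z=dict(slot=114,pivot=44,wings=157,collar=127,pot=0,carton=0,can=0,reel=0)
for c in M:
    for k in M[c]: print(c,k,atz(c,M[c][k],Z[k]).round(1))
im,d=manip.snapshot("top"); P=cloud("top",d)
np.save("P.npy",P)
m=(d>0)&(P[...,2]>137)&(P[...,2]<200)&(P[...,1]<150)&(P[...,1]>-50)&(P[...,0]>250)&(P[...,0]<600)
Q=P[m]; print(len(Q),Q.mean(0),Q.min(0),Q.max(0))
if len(Q)>10:
    xy=Q[:,:2]; w,v=np.linalg.eigh(np.cov(xy.T)); print(w,v[:,1],np.degrees(np.arctan2(v[1,1],v[0,1])))
im2=cv2.resize(im[150:270,240:400],None,fx=5,fy=5,interpolation=cv2.INTER_CUBIC)
cv2.imwrite("pics/topz.png",im2[:,:,::-1])
E
```

```text
scene slot [635.6  33.1 114. ]
scene pivot [651.   38.6  44. ]
scene wings [642.9  37.8 157. ]
scene collar [649.1  31.9 127. ]
scene pot [661.3 127.8   0. ]
scene carton [ 443.2 -355.5    0. ]
scene can [ 735.7 -331.7    0. ]
scene reel [633.7 399.1   0. ]
top slot [641.2  45.2 114. ]
top pivot [648.9  27.2  44. ]
top wings [645.2  40.6 157. ]
top collar [640.7  35.9 127. ]
top pot [666.6 130.4   0. ]
top carton [ 452.7 -368.1    0. ]
top can [ 735.  -325.8    0. ]
top reel [640.  389.6   0. ]<stdin>:10: RuntimeWarning: Mean of empty slice.
  ret = um.true_divide(
Traceback (most recent call last):
ValueError: zero-size array to reduction operation minimum which has no identity
```

```bash
python3 - <<'E'
from h import *
for c,sl in (("top",(slice(150,270),slice(230,390))),("scene",(slice(220,340),slice(270,430)))):
    im,d=manip.snapshot(c); P=cloud(c,d)
    print(c,d.dtype,(d>0).mean(),d[d>0].min(),d.max(), P[...,2][d>0].min(), P[...,2][d>0].max())
    z=P[sl][...,2]; print(np.percentile(z[d[sl]>0],[0,5,50,90,95,99,100]),(d[sl]>0).mean())
    m=np.zeros(d.shape,bool); m[sl]=True
    m&=(d>0)&(P[...,2]>132)&(P[...,2]<190)
    Q=P[m]; print(len(Q))
    if len(Q)>10:
        print(Q.mean(0),Q.min(0),Q.max(0))
        w,v=np.linalg.eigh(np.cov(Q[:,:2].T)); print(w,np.degrees(np.arctan2(v[1,1],v[0,1])))
    i=im[sl].copy(); i=cv2.resize(i,None,fx=5,fy=5,interpolation=cv2.INTER_CUBIC)
    cv2.imwrite(f"pics/{c}z.png",i[:,:,::-1])
    t=manip.trace(c,"wings")
    for r in t[:2]:
        mm=r["pixels"]&(d>0); Q=P[mm]; print("trace",r["confidence"],r["rect"],len(Q),np.median(Q,0),np.percentile(Q,98,axis=0))
E
```

```text
top float32 0.9959505208333334 708.6637 2277.6628 -773.8324731315038 436.20729978000486
[ -9.72081397  -3.52682553   1.04935543 114.31283783 118.11439293
 129.75496135 164.28693718] 0.9961458333333333
182
[643.26502318  34.41693328 152.69702377] [634.54126461   1.12636239 132.34985696] [653.30889434  68.4898136  164.28693718]
[ 11.66863946 348.45164651] 79.78946684438505
trace 0.67 [298.9, 206.8, 325.3, 216.1] 217 [641.65883942  34.87825543 153.95110221] [652.84917049  65.58884636 161.84796993]
scene float32 0.996171875 922.70514 3882.6309 -778.5195628305091 657.4437461856298
[ -8.37820647  -3.69937486   0.35023288 112.94156652 116.71697258
 137.09768486 161.93425719] 0.99578125
205
[650.66130612  38.33219126 149.90421988] [637.47143324   3.1269159  133.08164903] [658.28967972  71.71947516 161.93425719]
[ 10.24808197 365.48755091] 80.38336567659915
trace 0.82 [304.0, 233.9, 324.5, 257.3] 291 [651.6494738   37.1688089  144.88174207] [660.60725096  68.14496406 159.52405263]
```

```bash
sleep 1
```

```text
(no output)
```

View pics/topz.png

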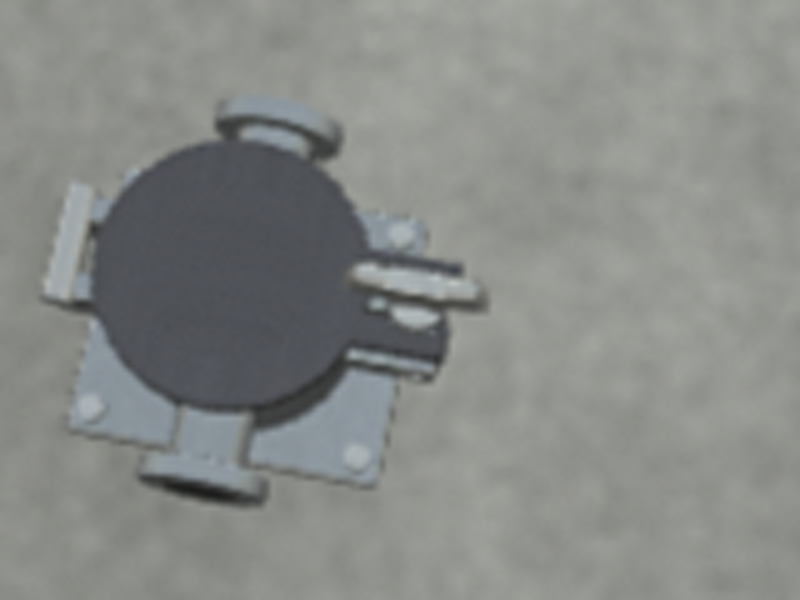

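View pics/scenez.png

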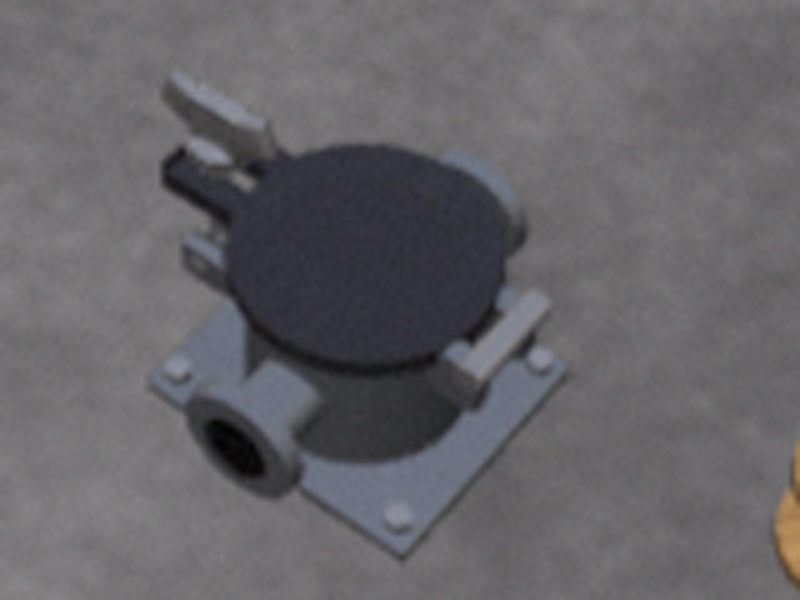

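```bash
python3 - <<'E'
from h import *
from scipy.optimize import least_squares, minimize
B=None; PP=[]; masks={}
for c in ("top","scene"):
    im,d=manip.snapshot(c); P=cloud(c,d)
    g=im.astype(int); 
    m=(d>0)&(np.abs(P[...,2]-117)<10)&(np.hypot(P[...,0]-664,P[...,1]-129)<95)&(im.max(2)<100)
    m=cv2.morphologyEx(m.astype(np.uint8),cv2.MORPH_OPEN,np.ones((9,9)))
    cs,_=cv2.findContours(m,0,cv2.CHAIN_APPROX_NONE); k=max(cs,key=cv2.contourArea)[:,0]
    pts=np.array([atz(c,(v,u),114)[:2] for u,v in k])
    f=least_squares(lambda p:np.hypot(pts[:,0]-p[0],pts[:,1]-p[1])-p[2],[664,129,70],loss="soft_l1",f_scale=2)
    print(c,"lid",f.x.round(1))
    Q=P[(d>0)&(P[...,2]>150)&(P[...,2]<170)&(np.hypot(P[...,0]-645,P[...,1]-37)<45)]
    print("z>150",len(Q),Q.mean(0).round(1),Q.min(0).round(1),Q.max(0).round(1)); print(np.percentile(Q[:,2],[50,90,98]))
    masks[c]=[t["pixels"] for t in manip.trace(c,"wings")[:1]][0]
    x0,y0=(295,195) if c=="top" else (295,225)
    i=im[y0:y0+40,x0:x0+50]; i=cv2.resize(i,None,fx=14,fy=14,interpolation=cv2.INTER_CUBIC)
    cv2.imwrite(f"pics/{c}zz.png",i[:,:,::-1])
    np.save(f"mask_{c}.npy",masks[c])
E
```

```text
top lid [661.7 127.6  67.3]
z>150 130 [644.2  34.1 156.8] [634.6   3.6 150.1] [653.8  65.7 165. ]
[156.83135246 160.45148925 162.34287374]
scene lid [667.5 127.8  68.4]
z>150 110 [649.   37.9 155.7] [639.1   4.6 150. ] [658.6  67.9 164.4]
[155.70183982 158.74781222 161.60142594]
```

```bash
sleep 2
```

```text
(no output)
```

View pics/topzz.png

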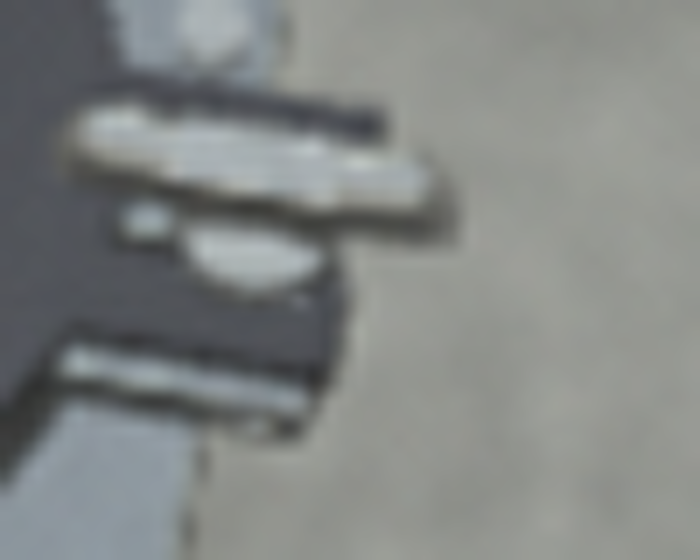

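View pics/scenezz.png

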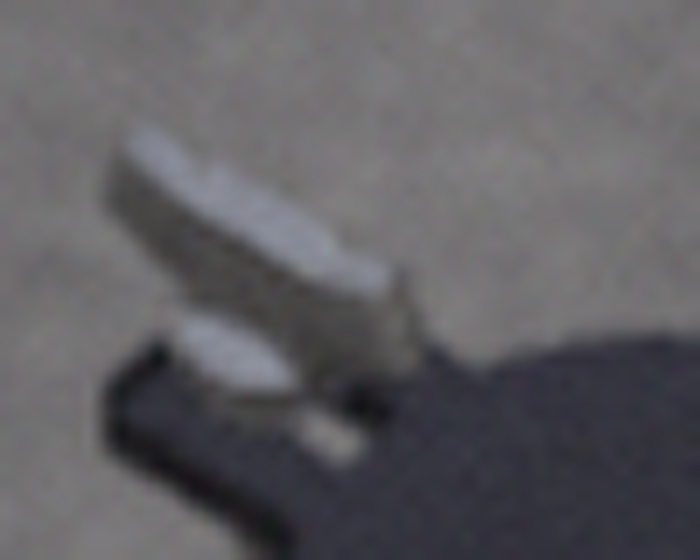

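```bash
python3 - <<'E'
from h import *
for c,a,b in (("top",(204.4,300.9),(208.2,326.1)),("scene",(244.6,322.5),(235.4,305.2))):
    A,Bp=atz(c,a,163),atz(c,b,163); print(c,A.round(1),Bp.round(1),((A+Bp)/2).round(1),np.linalg.norm(A-Bp),np.degrees(np.arctan2(*(A-Bp)[[1,0]])))
E
```

```text
top [648.3  63.2 163. ] [638.6   3.6 163. ] [643.5  33.4 163. ] 60.316496004373626 80.817615459831
scene [654.   66.7 163. ] [647.   14.3 163. ] [650.5  40.5 163. ] 52.84274166643051 82.37059764387855
```

send_rows(
  series=[
    [[0.034, 0, -0.0207], 0, -1],
    [[0.034, 0, -0.0207], 0, -1],
    [[0.034, 0, -0.0207], 0, -1],
    [[0.034, 0, -0.0207], 0, -1],
    [[0.034, 0, -0.0207], 0, -1],
    [[0.034, 0, -0.0207], 0, -1],
    [[0.034, 0, -0.0207], 0, -1],
    [[0.034, 0, -0.0207], 0, -1],
    [[0.034, 0, -0.0207], 0, -1],
    [[0.034, 0, -0.0207], 0, -1],
    [[0.034, 0, -0.0207], 0, -1],
    [[0.034, 0, -0.0207], 0, -1],
  ],
)

```text
time: 2.55
tool_pos: [479.4, 209.0, 239.5]
eef_rot: [-90.0, -0.0, -15.0]
wrist_force: [1.1, 0.3, 0.1]
grip_width: 85.4
```

send_rows(
  series=[
    [[0.034, 0, -0.0207], 0, -1],
    [[0.034, 0, -0.0207], 0, -1],
    [[0.034, 0, -0.0207], 0, -1],
    [[0.034, 0, -0.0207], 0, -1],
    [[0.034, 0, -0.0207], 0, -1],
    [[0.034, 0, -0.0207], 0, -1],
    [[0, 0, 0], 0, -1],
  ],
)

```text
time: 3.25
tool_pos: [646.2, 33.7, 237.9]
eef_rot: [-90.1, -0.1, -15.2]
wrist_force: [0.4, 1.2, -0.1]
grip_width: 85.0
```

send_rows(
  series=[
    [[0, 0, 0], 0.145, -1],
    [[0, 0, 0], 0.145, -1],
    [[0, 0, 0], 0.145, -1],
    [[0, 0, 0], 0.145, -1],
    [[0, 0, 0], 0.145, -1],
    [[0, 0, 0], 0.145, -1],
    [[0, 0, 0], 0.145, -1],
    [[0, 0, 0], 0.145, -1],
    [[0, 0, 0], 0.145, -1],
    [[0, 0, 0], 0.145, -1],
    [[0, 0, 0], 0, -1],
    [[0, 0, 0], 0, -1],
  ],
)

```text
time: 4.45
tool_pos: [643.2, 38.2, 239.3]
eef_rot: [-90.0, 0.0, -97.8]
wrist_force: [0.3, -0.1, -0.2]
grip_width: 85.6
```

send_rows(
  series=[
    [[0.001, 0, 0.0027], 0.044, -1],
    [[0, 0.03, 0], 0, -1],
    [[0, 0.03, 0], 0, -1],
    [[0, 0.02, 0], 0, -1],
    [[0, 0.01, 0], 0, -1],
    [[0, 0.008, 0], 0, -1],
    [[0, 0, 0], 0, -1],
    [[0, 0, 0], 0, -1],
  ],
)

```text
time: 5.25
tool_pos: [646.7, 36.4, 142.4]
eef_rot: [-89.9, 0.0, -100.5]
wrist_force: [0.4, -0.5, -0.3]
grip_width: 85.3
```

```bash
python3 - <<'E'
from h import *
s=manip.state(); print(s["tool_pos"],s["eef_rot"],s["wrist_force"],s["joints"])
im,d=manip.snapshot("scene"); i=cv2.resize(im[180:320,250:430],None,fx=4,fy=4,interpolation=cv2.INTER_CUBIC)
cv2.imwrite("pics/s1.png",i[:,:,::-1])
E
```

```text
[646.69278388  36.42233799 142.35604454] [-8.99065732e+01  1.87666696e-02 -1.00515930e+02] [ 0.42178413 -0.51805494 -0.32006098] [-2.38731499e+00  3.22728513e+01  7.07165194e+00  6.47036589e+01
  5.36795415e-03  9.81286349e+01]
```

View pics/s1.png

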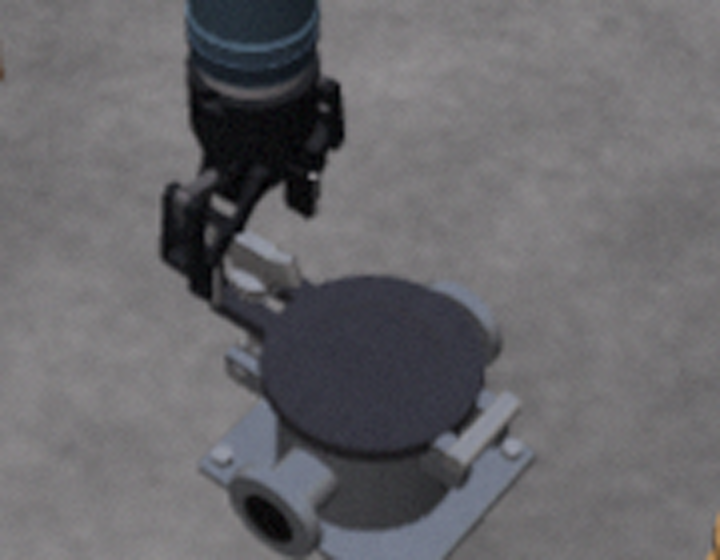

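send_rows(
  series=[
    [[0, 0, 0], 0, 1],
    [[0, 0, 0], 0, 1],
    [[0, 0, 0], 0, 1],
    [[0, 0, 0], 0, 1],
    [[0, 0, 0], 0, 1],
    [[0, 0, 0], 0, 1],
    [[0, 0, 0], 0, 1],
    [[0, 0, 0], 0, 1],
  ],
)

```text
time: 6.1
tool_pos: [645.7, 36.5, 141.4]
eef_rot: [-90.0, 0.0, -100.5]
wrist_force: [-3.1, 0.4, 2.6]
grip_width: 10.5
```

```bash
python3 - <<'E'
from h import *
s=manip.state(); print(s["tool_pos"],s["eef_rot"],s["wrist_force"],s["moment"],s["grip_width"])
im,d=manip.snapshot("scene"); i=cv2.resize(im[180:320,250:430],None,fx=4,fy=4,interpolation=cv2.INTER_CUBIC)
cv2.imwrite("pics/s2.png",i[:,:,::-1])
E
```

```text
[645.71910599  36.49589869 141.43744666] [-9.00258782e+01  4.66091691e-03 -1.00537416e+02] [-3.06258848  0.40543081  2.57960979] [0.07970481 0.50056612 0.03006209] 10.549284516602365
```

View pics/s2.png

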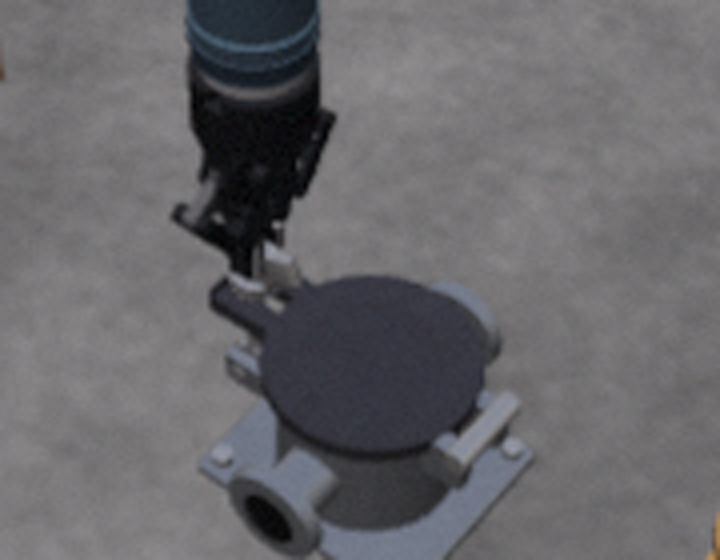

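send_rows(
  series=[
    [[0, -0.0002, 0], -0.08, 1],
    [[0, -0.0002, 0], -0.08, 1],
    [[0, -0.0002, 0], -0.08, 1],
    [[0, -0.0002, 0], -0.08, 1],
    [[0, -0.0002, 0], -0.08, 1],
    [[0, -0.0002, 0], -0.08, 1],
    [[0, 0, 0], 0, 1],
  ],
)

```text
time: 6.85
tool_pos: [645.0, 36.5, 142.5]
eef_rot: [-90.1, 0.0, -73.0]
wrist_force: [-5.0, -0.1, 5.1]
grip_width: 10.5
```

```bash
python3 - <<'E'
from h import *
s=manip.state(); print(s["tool_pos"],s["eef_rot"],s["wrist_force"],s["moment"],s["grip_width"])
E
```

```text
[645.03446481  36.47274228 142.52316866] [-9.00962633e+01  3.55021105e-02 -7.30468790e+01] [-5.04169415 -0.089154    5.13166476] [0.01051419 1.07640489 0.0373139 ] 10.526178921878769
```

send_rows(
  series=[
    [[0, -0.0003, 0], -0.1, 1],
    [[0, -0.0003, 0], -0.1, 1],
    [[0, -0.0003, 0], -0.1, 1],
    [[0, -0.0003, 0], -0.1, 1],
    [[0, -0.0003, 0], -0.1, 1],
    [[0, -0.0003, 0], -0.1, 1],
    [[0, -0.0003, 0], -0.1, 1],
    [[0, -0.0003, 0], -0.1, 1],
    [[0, -0.0003, 0], -0.1, 1],
    [[0, -0.0003, 0], -0.1, 1],
    [[0, 0, 0], 0, 1],
  ],
)

```text
time: 7.95
tool_pos: [644.0, 35.5, 145.1]
eef_rot: [-90.2, 0.2, -15.8]
wrist_force: [-7.1, -1.9, 5.3]
grip_width: 11.0
```

```bash
python3 - <<'E'
from h import *
s=manip.state(); print(s["tool_pos"],s["eef_rot"],s["wrist_force"],s["moment"],s["grip_width"])
im,d=manip.snapshot("scene"); i=cv2.resize(im[180:320,250:430],None,fx=4,fy=4,interpolation=cv2.INTER_CUBIC)
cv2.imwrite("pics/s3.png",i[:,:,::-1])
E
```

```text
[644.03512033  35.51641164 145.0636676 ] [-90.16176842   0.19197463 -15.79489624] [-7.07356106 -1.90353538  5.29714317] [-0.45181284  1.45436177  0.03102847] 11.038334518511919
```

View pics/s3.png

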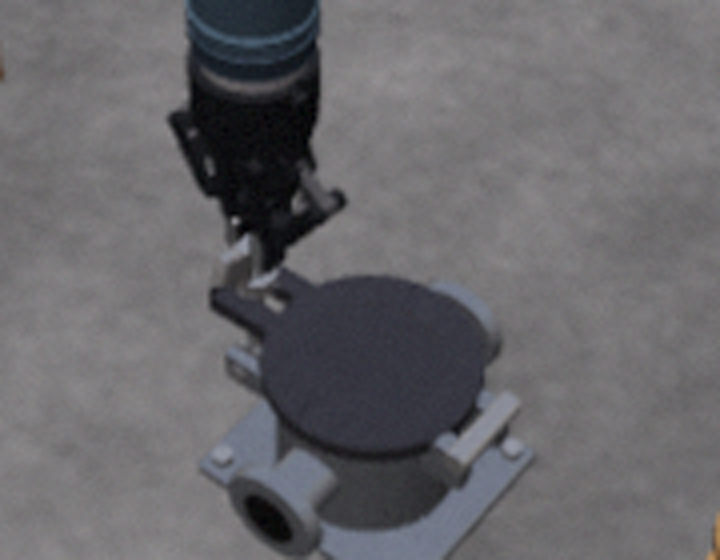

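send_rows(
  series=[
    [[-0.001, -0.0003, 0], -0.1, 1],
    [[-0.001, -0.0003, 0], -0.1, 1],
    [[0, -0.0003, 0], -0.1, 1],
    [[0, -0.0003, 0], -0.1, 1],
    [[0, -0.0003, 0], -0.1, 1],
    [[0, -0.0003, 0], -0.1, 1],
    [[0, -0.0003, 0], -0.1, 1],
    [[0, -0.0003, 0], -0.1, 1],
    [[0, 0, 0], 0, 1],
  ],
)

```text
time: 8.9
tool_pos: [643.9, 34.4, 147.2]
eef_rot: [-90.2, 0.2, 30.0]
wrist_force: [-3.1, -6.2, 0.3]
grip_width: 10.6
```

send_rows(
  series=[
    [[0, -0.0003, 0], -0.1, 1],
    [[0, -0.0003, 0], -0.1, 1],
    [[0, -0.0003, 0], -0.1, 1],
    [[0, -0.0003, 0], -0.1, 1],
    [[0, -0.0003, 0], -0.1, 1],
    [[0, -0.0003, 0], -0.1, 1],
    [[0, -0.0003, 0], -0.1, 1],
    [[0, -0.0003, 0], -0.1, 1],
    [[0, 0, 0], -0.045, 1],
    [[0, 0, 0], 0, 1],
    [[0, 0, 0], 0, 1],
  ],
)

```text
time: 10.0
tool_pos: [644.8, 33.7, 149.5]
eef_rot: [-90.1, 0.3, 78.3]
wrist_force: [0.5, -7.7, -2.7]
grip_width: 10.6
```

```bash
python3 - <<'E'
from h import *
s=manip.state(); print(s["tool_pos"],s["eef_rot"],s["wrist_force"],s["moment"],s["grip_width"],s["joints"])
im,d=manip.snapshot("scene"); i=cv2.resize(im[180:320,250:430],None,fx=4,fy=4,interpolation=cv2.INTER_CUBIC)
cv2.imwrite("pics/s4.png",i[:,:,::-1])
E
```

```text
[644.77853951  33.65362331 149.50371665] [-90.09828919   0.33638554  78.28740964] [ 0.52575723 -7.66589391 -2.72980081] [-1.53157059 -0.09691032  0.04229636] 10.562256720747618 [ -2.47469125  31.88848967   7.49947022  65.56796635  -0.34780121
 -80.76251997]
```

View pics/s4.png

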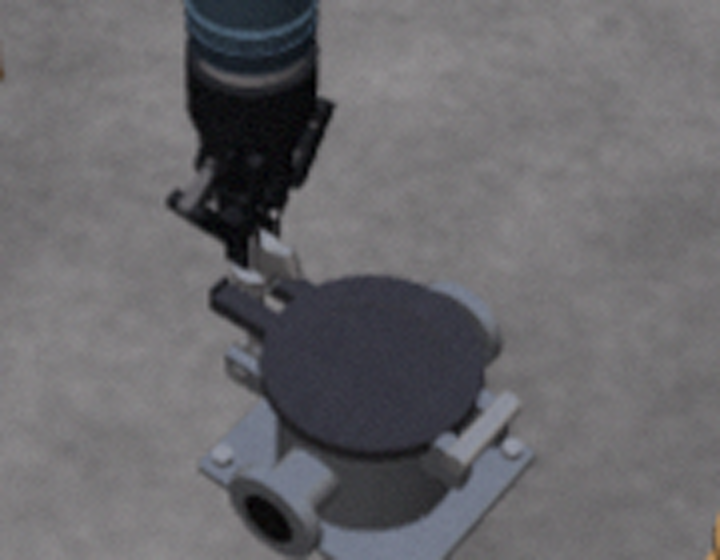

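send_rows(
  series=[
    [[-0.0058, 0.0003, 0], 0, 1],
    [[-0.0058, 0.0003, 0], 0, 1],
    [[-0.0057, 0.0009, 0], 0, 1],
    [[-0.0057, 0.0009, 0], 0, 1],
    [[0, 0, 0], 0, 1],
  ],
)

```text
time: 10.55
tool_pos: [641.1, 15.4, 148.1]
eef_rot: [-90.1, -0.3, 78.5]
wrist_force: [3.7, 3.6, -1.3]
grip_width: 10.7
```

```bash
python3 - <<'E'
from h import *
s=manip.state(); print(s["tool_pos"],s["eef_rot"],s["wrist_force"],s["moment"],s["grip_width"])
im,d=manip.snapshot("scene"); i=cv2.resize(im[180:320,250:430],None,fx=4,fy=4,interpolation=cv2.INTER_CUBIC)
cv2.imwrite("pics/s5.png",i[:,:,::-1])
E
```

```text
[641.09652911  15.4099039  148.09256077] [-90.1493667   -0.26124575  78.4620107 ] [ 3.70565204  3.62996428 -1.32943281] [ 1.1915279  -0.88885603  0.00892727] 10.722867873670502
```

View pics/s5.png

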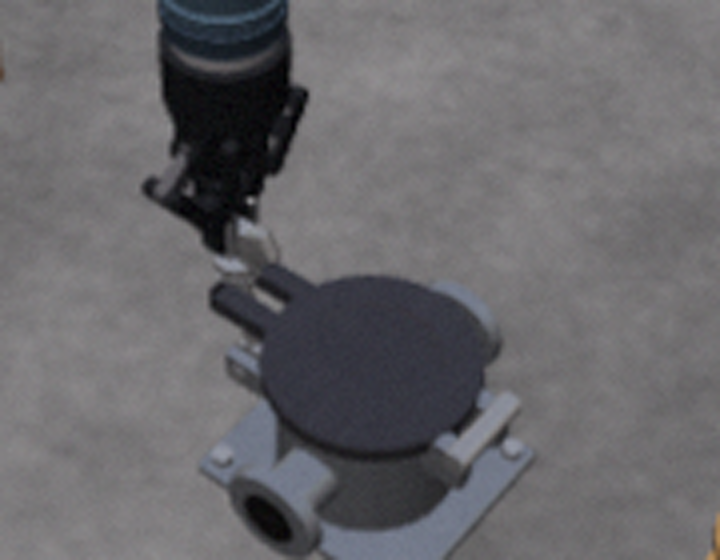

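send_rows(
  series=[
    [[-0.0056, 0.0014, 0], 0, 1],
    [[-0.0056, 0.0014, 0], 0, 1],
    [[-0.0054, 0.002, 0], 0, 1],
    [[-0.0054, 0.002, 0], 0, 1],
    [[-0.0052, 0.0025, 0], 0, 1],
    [[-0.0052, 0.0025, 0], 0, 1],
    [[-0.005, 0.003, 0], 0, 1],
    [[-0.005, 0.003, 0], 0, 1],
    [[-0.0046, 0.0035, 0], 0, 1],
    [[-0.0046, 0.0035, 0], 0, 1],
    [[0, 0, 0], 0, 1],
  ],
)

```text
time: 11.7
tool_pos: [630.5, -37.9, 123.7]
eef_rot: [-90.2, 0.1, 78.4]
wrist_force: [3.2, 0.9, 4.8]
grip_width: 10.6
```

```bash
python3 - <<'E'
from h import *
s=manip.state(); print(s["tool_pos"],s["eef_rot"],s["wrist_force"],s["moment"],s["grip_width"])
im,d=manip.snapshot("scene"); i=cv2.resize(im[180:320,250:430],None,fx=4,fy=4,interpolation=cv2.INTER_CUBIC)
cv2.imwrite("pics/s6.png",i[:,:,::-1])
E
```

```text
[630.50313325 -37.86829928 123.72339185] [-9.01891094e+01  5.59794651e-02  7.84183082e+01] [3.21603179 0.8608625  4.79084046] [ 0.70072379 -0.81542274 -0.0342701 ] 10.569194381644085
```

View pics/s6.png

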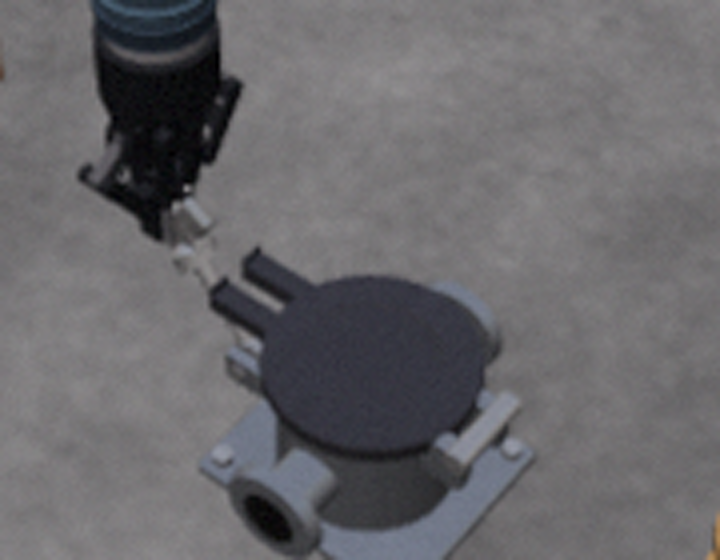

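send_rows(
  series=[
    [[0, 0, 0], 0, -1],
    [[0, 0, 0], 0, -1],
    [[0, 0, 0], 0, -1],
    [[0, 0, 0], 0, -1],
    [[0, 0, 0], 0, -1],
    [[0, 0, 0], 0, -1],
    [[0, 0, 0], 0, -1],
    [[0, 0, 0], 0, -1],
    [[0, 0, 0], 0, -1],
    [[0, 0, 0], 0, -1],
  ],
)

```text
time: 12.75
tool_pos: [629.2, -36.3, 123.1]
eef_rot: [-90.0, -0.0, 78.5]
wrist_force: [0.5, 0.0, -0.3]
grip_width: 85.3
```

```bash
python3 - <<'E'
from h import *
s=manip.state(); print(s["tool_pos"],s["wrist_force"],s["grip_width"])
im,d=manip.snapshot("scene"); i=cv2.resize(im[180:320,230:410],None,fx=4,fy=4,interpolation=cv2.INTER_CUBIC)
cv2.imwrite("pics/s7.png",i[:,:,::-1])
E
```

```text
[629.2421747  -36.2575111  123.11991514] [ 0.52491683  0.02747824 -0.33587723] 85.31060595073745
```

View pics/s7.png

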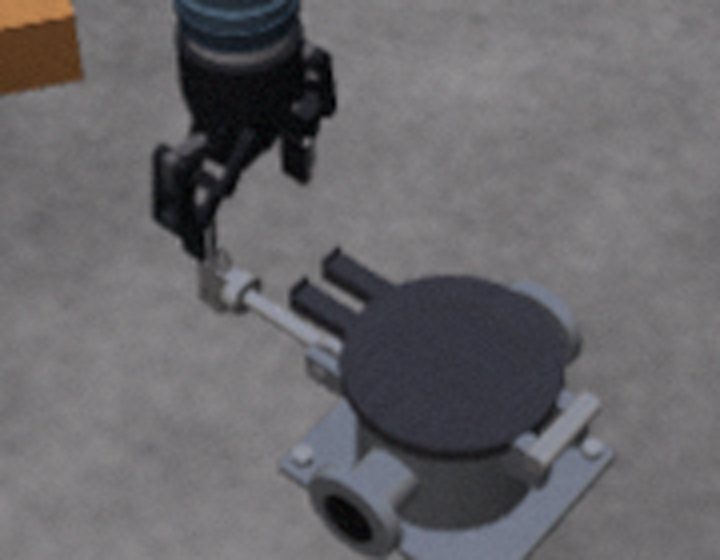

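The bolt has fallen outward by itself and lies folded, with the nut at about (215,285) in the crop. Next I raise the arm clear and check.

send_rows(
  series=[
    [[0, -0.03, 0], 0, -1],
    [[0, -0.04, 0], 0, -1],
    [[0, -0.04, 0], 0, -1],
    [[0.0, -0.03, 0], 0, -1],
    [[0, 0, 0.04], 0, -1],
    [[0, 0, 0.04], 0, -1],
    [[0, 0, 0.04], 0, -1],
    [[0, 0, 0.02], 0, -1],
    [[0, 0, 0], 0, -1],
    [[0, 0, 0], 0, -1],
  ],
)

```text
time: 13.8
tool_pos: [492.5, -8.4, 263.5]
eef_rot: [-90.1, -0.0, 78.5]
wrist_force: [-0.1, 0.3, 0.5]
grip_width: 85.3
```

```bash
python3 - <<'E'
from h import *
s=manip.state(); print(s["tool_pos"],s["wrist_force"],s["time"])
for c in ("scene","top"):
    im,d=manip.snapshot(c); cv2.imwrite(f"pics/{c}8.png",im[:,:,::-1])
    P=cloud(c,d)
    for q,z in (("carton",0),("can",0),("reel",0)):
        print(c,q,[(m["position"],atz(c,m["position"],z).round(0)) for m in manip.mark_of(c,q)[:1]])
    for q in ("wings","collar"):
        for m in manip.mark_of(c,q)[:2]:
            r,k=map(int,map(round,m["position"])); print(c,q,m["confidence"],m["position"],P[r,k].round(1))
E
```

```text
[492.53370962  -8.42220207 263.52414026] [-0.09022809  0.33233597  0.49029182] 13.8
scene carton [([188.0, 236.6], array([ 437., -364.,    0.]))]
scene can [([253.1, 191.3], array([ 730., -318.,    0.]))]
scene reel [([328.4, 444.0], array([632., 399.,   0.]))]
scene wings 0.71 [244.6, 281.1] [628.3 -74.6  61.8]
scene collar 0.62 [252.4, 285.0] [632.2 -60.7  44. ]
top carton [([290.2, 465.9], array([ 458., -365.,    0.]))]
top can [([190.1, 442.0], array([ 734., -320.,   -0.]))]
top reel [([226.2, 182.0], array([635., 391.,   0.]))]
```

View pics/scene8.png

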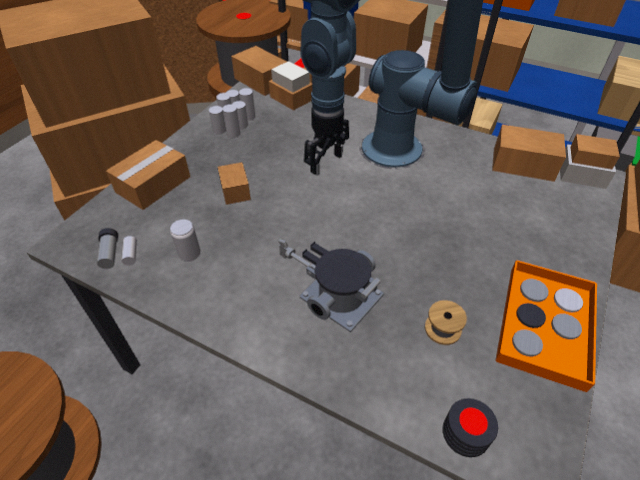

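View pics/top8.png

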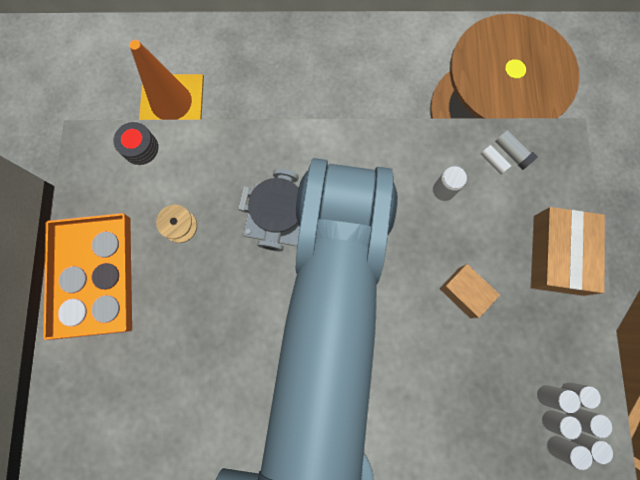

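send_rows(
  series=[
    [[0, 0, 0], 0, -1],
    [[0, 0, 0], 0, -1],
    [[0, 0, 0], 0, -1],
    [[0, 0, 0], 0, -1],
    [[0, 0, 0], 0, -1],
  ],
)

```text
time: 14.9
tool_pos: [492.0, -8.3, 263.1]
eef_rot: [-90.0, -0.0, 78.5]
wrist_force: [-0.1, 0.6, 0.1]
grip_width: 85.4
```

```bash
python3 - <<'E'
from h import *
im,d=manip.snapshot("scene"); o=cv2.imread("pics/scene8.png")[:,:,::-1]
print(np.abs(im[230:280,270:320].astype(int)-o[230:280,270:320]).mean(), np.abs(im[300:350,330:380].astype(int)-o[300:350,330:380]).mean())
P=cloud("scene",d); m=(d>0)&(P[...,1]<15)&(P[...,1]>-110)&(P[...,2]>20)&(np.abs(P[...,0]-625)<50)
Q=P[m]; print(len(Q),Q.mean(0),Q.min(0),Q.max(0))
t=(Q[:,1]-35); b=(t>-65); print("bolt/nut z", [(k,np.median(Q[(Q[:,1]<k)&(Q[:,1]>k-15)][:,2]).round(1)) for k in (10,-5,-20,-35,-50,-65)])
manip.close_job()
E
```

```text
1.9764 1.9898666666666667
281 [634.63139691 -45.48085975  53.96954342] [619.67820419 -86.08278267  20.81645267] [665.39494525  14.31966412 117.17688636]
bolt/nut z [(10, np.float64(49.4)), (-5, np.float64(48.2)), (-20, np.float64(49.2)), (-35, np.float64(53.0)), (-50, np.float64(60.8)), (-65, np.float64(56.3))]
the job is handed in; nothing more can be done
```

The wing nut is unscrewed and the eyebolt lies folded down and outwards, away from the pot. I handed the job in at about 15 s of the 54 s allowed.

**What I did:** I gripped the web of the nut from above and turned it about 179° counter-clockwise in one grip. The nut ended at about 3.1 rad, clear of the lip, and it rose as it turned. Still holding it, I swung the bolt about 0.7 rad out of the slot and opened the gripper. It then fell to its stop by itself, and I backed the arm off.

**Last checks:**
- **Bolt angle:** the depth image shows the shank level at about 48–49 mm, close to the 44 mm pivot height.
- **At rest:** two pictures about 1 s apart differ by no more than image noise in that area.
- **Robot clear:** wrist force is about zero and the arm stands well away from everything.
- **Bystanders:** the carton, can and reel look unmoved. Their network positions agree with the start to within about 15 mm, which is about how far two detections of the same thing differ. The arm never came near them.

**What I could not check:** the top camera could not see the folded bolt in the final view because the arm blocked it, so the bolt angle and rest checks rely on the scene camera alone. The nut angle is inferred from how far the tool turned, with pictures showing the nut following it. It was not measured directly.

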